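# Screw the filler cap onto the oil tank

### The arm

A 6-joint arm with a two-finger parallel gripper is mounted at the origin on a cart in front of the work surface, level with it; the furniture and walls round the work are solid. World frame = base frame: x ahead of the robot, y to its left, z up, the work surface at z = 0. Lengths are in mm, angles in rad, forces in N, time in s.
With the tool pointing down it reaches from about 275 to 1000 mm from the base axis. Payload 8.4 kg.
Tool frame: the origin (TCP) lies between the finger pads; the fingertips stand 17 mm ahead of it and the grasp point (between the pads) lies 2 mm behind it (r.tcp_to_tips is the distance from the TCP to the fingertips, in mm); z points along the fingers, y is the line along which they close (so a half turn about z gives the same grasp; the last joint's range is limited). The gripper opens to 85 mm and grips with 20 to 120 N. Pads are 22 mm wide; open, the fingers measure 114 mm over their backs; the gripper's body (76 mm by 85 mm) begins 54 mm behind the grasp point. The pads swing forward as they close: fully open they stand 13 mm farther back than shut.
Start: joints at [-1.223, 0.353, 1.633, -0, 1.155, -0.002], TCP at [214.192, -587.154, 248.281] pointing down, gripper open.
Joint ranges: [-2.63, 2.63], [-0.92, 2.1], [0.06, 2.66], [-1.3, 4.44], [0, 2.69], [-3.02, 3.02]. Speed limits (rad/s): [2.22, 2.22, 2.79, 3.14, 3.14, 3.14].

### API

Orientations are given as [roll, pitch, yaw] about the fixed x, y, z axes, in that order (R = Rz(yaw) Ry(pitch) Rx(roll)).
In Python, from rig import r gives the robot as it stands. The module is installed in compiled form; this text tells all that it offers.
- The arm moves only by the tool apply_moves, never from a script. Its argument "series" is text: rows parted by semicolons, each of 7 numbers parted by spaces: the shift along the tool's x, y, z in cm, then the turn, a rotation vector about the tool's x, y, z in rad, then the gripper's target within -1 to 1 (shut at 1, half-way at 0, fully open at -1). In form: tx ty tz rx ry rz fingers; .... A call has exactly 10 rows; each row shifts and turns the commanded pose from where the row before left it, along the tool's axes as they then stand; what a row does not reach is not made up. A row lasts 1/12 s, in which the tool goes at most 41.7 mm and 7.16 degrees, less where a joint would pass 70% of its speed; a pose out of reach is approached as far as the arm can. A call with a gripper value outside its range is refused whole. The fingers move at their own pace and stop on an object; "squeeze" is the grip in N (left out, the last holds). Time passes only in rows, so rows that do not move let the fingers close, or fill a call up. It gives the time, the measured TCP pose, the force and the opening at its end, in the units of the state.
- r.sense(): the state, without advancing time (a new reading comes with each control period).
- r.grab_frame(name): name is "scene" or "top"; returns the picture (384x512x3 uint8, blue, green, red); there is no depth.
- r.camera_info(name): a dict with "K" (3x3 intrinsics, pixels), "extrinsics" (4x4, takes a point from camera to world coordinates). Camera axes: x right, y down, z forward; pixel columns grow to the right and rows downward; lengths in mm; the calibration is good to about 2 mm. A picture is of the moment at which its call begins. camera_info takes no time and is no camera call.
- r.sign_off(): hands the job in, once; it reports no verdict.
The state is a dict: "clock": time; "qpos": joint angles; "qvel": joint speeds; "joint_efforts": joint torques, N m; "eef_pos": TCP position; "tcp_rot": TCP orientation; "contact_force": force on the tool from outside, world axes, zero at the start; "wrist_torque": the same for the moment, N m; "opening": opening from 0.0 (shut) to 1.0 (fully open).
Only numpy, scipy, OpenCV 4.12 (cv2) and the standard library are available. Lean on these libraries where they do the work, as an engineer would, in place of code of your own. Each camera call takes 0.05 s, during which the arm holds its last target. There are 200 camera calls.

### The job

Close the oil tank: fetch the round aluminium filler cap from the bench and set it level on the tank's filler neck, turn it back (anticlockwise from above) until its lugs drop in between the threads, then screw it forward (clockwise) until it is fully home, and let go. Leave the door knob, the tape roll and the oiler where they stand.

Things in the scene. Friction and masses are not known exactly. Their poses are not given: they have to be found in the camera images.
- cap: Round aluminium screw cap, loose on the bench, open side down. Origin: centre of its underside; z its axis, up. Skirt 65 mm wide, 31 mm high. Hollow below: 58 mm bore, 27 mm deep, with four inward lugs every 90 degrees, 4 mm high, 6 mm wide, their undersides level with the skirt's edge within 1 mm, leaving a circle 47.6 mm wide. About 0.16 kg.
- cap_grip (a point): Middle of the cap's round fluted grip, on its axis, 43 mm above its underside. The grip is 39 mm in diameter and spans 31 to 55 mm above the underside. Hold the cap there, from above, at any yaw.
- tank: Grey oil tank, screwed to the bench: box 96 x 140 mm in plan (long along its y) on a 120 x 170 mm plate, top face 65 mm high. Origin: centre of its underside, on the bench; z up.
- neck (a point): On the steel filler neck's axis, level with the tank's top face. Neck: 28 mm high, 44 mm wide, tapering to 39 mm over the top 5 mm; four-start right-hand thread out to 54 mm. A cap set on it normally rests on top of the thread, underside 13 to 18 mm above this point, where ribs bar it from going forward. Fully home against the stop the underside is 4 mm above this point.
- neck_mouth (a point): Centre of the neck's mouth, 28 mm above neck. Thread: pressed lightly or let down while turned back (at most 90 degrees, rising up to 4 mm), the cap drops to 8-9.5 mm above neck; ribs stop it turning back over 10 degrees more. A drop of 3 mm or less is only a lug leaving a rib. Then 58-68 degrees forward lower it 0.075 mm a degree to the stop. Lugs have 1.6 mm vertical play.
- door_knob: Nickel door knob standing on its rose, 54 mm in diameter, 58 mm high, loose; origin at the centre of its underside. Leave it.
- tape_roll: Roll of black tape lying flat, 58 mm in diameter, 18 mm high, loose; origin at the centre of its underside. Leave it.
- oiler: Pump oiler with a cone body and thin spout, 62 mm in diameter, 143 mm high, loose, behind the tank; origin at the centre of its underside. Leave it.
Things that resemble listed ones, but are neither listed nor needed, are in the scene too. Leave any blue look-alike of the cap alone.

How it is judged:
By the outcome, as a careful person would: the job done as asked, in the order asked, and still so for the second after the job is handed in, with the robot touching nothing.
It also fails if it takes over 64 s, if anything falls off the work surface, if the arm or the gripper's body presses on something with over 40 N, if the wrist force passes 120 N, or if a joint passes its speed limit or range.

## Working session

There is one attempt and no reset: what is moved stays moved. The work goes in short steps, Python scripts to look and compute and a tool call to move; the robot and the scene stay as the last step left them, time stands still between calls to the robot, and variables do not carry over. Pictures are saved under pics/ and viewed, on a budget of 10 in all, crops included, one or two more only if the job needs it, and the job is handed in when it is done.

Besides the shell and the picture viewer there is one more tool, called after "Emit:" as name(argument=value, ...), one argument or row to a line, values as JSON. apply_moves: Moves the arm, as the interface text tells. Its arguments: {"type":"object","properties":{"series":{"type":"string"},"squeeze":{"type":"number"}},"required":["series"]}

```bash
mkdir -p pics; python3 - <<'E'
from rig import r
import cv2, numpy as np
for n in("scene","top"):
    im=r.grab_frame(n); cv2.imwrite(f"pics/{n}0.png",im)
    c=r.camera_info(n); print(n,np.round(c["K"],1).tolist(),np.round(c["extrinsics"],3).tolist())
a=cv2.imread("pics/scene0.png");b=cv2.imread("pics/top0.png")
print(r.sense(), r.tcp_to_tips)
E
```

```text
scene [[351.6, 0.0, 262.1], [0.0, 351.6, 193.9], [0.0, 0.0, 1.0]] [[0.741, -0.276, 0.612, -141.631], [-0.671, -0.316, 0.671, -747.85], [0.008, -0.908, -0.42, 547.329], [0.0, 0.0, 0.0, 1.0]]
top [[451.4, 0.0, 249.9], [0.0, 451.4, 185.0], [0.0, 0.0, 1.0]] [[-0.002, -0.999, 0.032, 500.401], [-1.0, 0.002, 0.008, -27.492], [-0.009, -0.032, -0.999, 1189.438], [0.0, 0.0, 0.0, 1.0]]
{'clock': 0.1, 'qpos': array([-1.22337658e+00,  3.53595617e-01,  1.63403781e+00,  3.17326447e-06,
        1.15516354e+00, -2.36046379e-03]), 'qvel': array([ 1.59170084e-04, -1.38641003e-03, -3.44111895e-03, -1.07412304e-03,
        5.12557230e-05,  7.55825110e-04]), 'joint_efforts': array([-1.07866919e-03, -6.06355762e+01, -3.42817605e+01, -1.01127096e-04,
        4.00552250e-03, -3.29153340e-05]), 'eef_pos': array([ 214.07597524, -586.78664945,  247.63567419]), 'tcp_rot': array([-3.14038836e+00, -5.74425551e-06,  3.49778922e-01]), 'contact_force': array([0.25492749, 0.20710368, 1.20821255]), 'wrist_torque': array([ 0.03597569, -0.02380022, -0.03903496]), 'opening': 0.9992900844519097} 17.0
```

View pics/scene0.png

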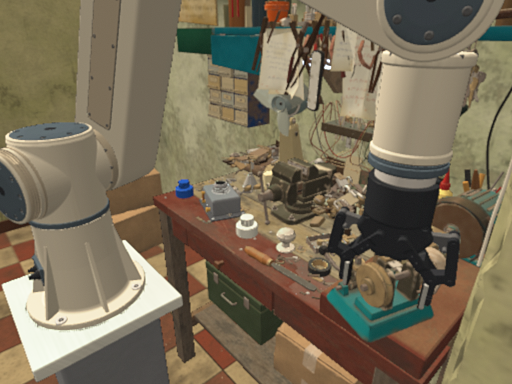

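View pics/top0.png

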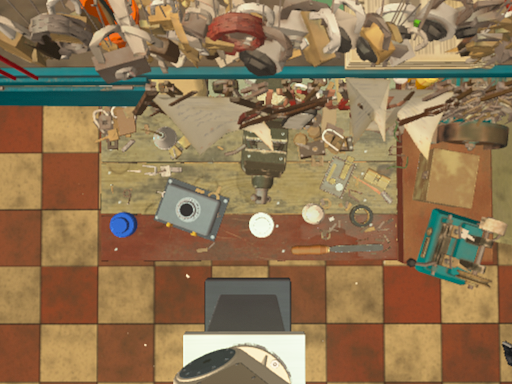

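Top view: candidates for the cap are the bright disc (261,225), the blue look-alike (122,224) and the pale knob (312,214). The disc fits, since it is bare metal with a wide skirt and a smaller grip. The tank neck is at (187,210), the tape roll at (360,215) and the oiler at about (165,135). I'll confirm in one enlarged crop and measure.

```bash
cat > h.py <<'E'
import cv2, numpy as np
from rig import r
def ray(n,u,v):
    c=r.camera_info(n);K=np.array(c["K"]);E=np.array(c["extrinsics"])
    d=E[:3,:3]@np.linalg.inv(K)@[u,v,1.];return E[:3,3],d
def onz(n,u,v,z):
    o,d=ray(n,u,v);return o+d*(z-o[2])/d[2]
def proj(n,p):
    c=r.camera_info(n);K=np.array(c["K"]);E=np.linalg.inv(np.array(c["extrinsics"]))
    q=K@(E[:3,:3]@np.array(p,float)+E[:3,3]);return q[:2]/q[2]
def two(u1,u2):
    (o1,d1),(o2,d2)=ray("top",*u1),ray("scene",*u2)
    s=np.linalg.lstsq(np.c_[d1,-d2],o2-o1,rcond=None)[0]
    a,b=o1+s[0]*d1,o2+s[1]*d2;return (a+b)/2,np.linalg.norm(a-b)
E
python3 - <<'E'
from h import *
b=cv2.imread("pics/top0.png");a=cv2.imread("pics/scene0.png")
g=cv2.cvtColor(b,cv2.COLOR_BGR2GRAY)
m=(b.min(2)>150).astype(np.uint8)
n,l,s,c=cv2.connectedComponentsWithStats(m)
for i in range(1,n):
    if s[i,4]>80 and 190<c[i][1]<250: print(s[i],c[i],onz("top",*c[i],31))
print("neck",onz("top",187,210,93))
for t in (b[170:260,140:290],):
    big=cv2.resize(t,None,fx=5,fy=5,interpolation=cv2.INTER_CUBIC)
s2=cv2.resize(a[165:265,160:310],(750,500),interpolation=cv2.INTER_CUBIC)
cv2.imwrite("pics/crop_top.png",big);cv2.imwrite("pics/crop_scene.png",s2)
E
```

```text
[175 197  26  26 307] [187.71661238 209.36482085] [475.05974625 142.03763295  31.        ]
[302 205  20  18 263] [311.23574144 213.83269962] [ 463.00499904 -174.50242759   31.        ]
[249 212  25  26 491] [260.85336049 224.61099796] [435.70337528 -45.49481499  31.        ]
neck [474.87870432 134.70350103  93.        ]
```

View pics/crop_top.png

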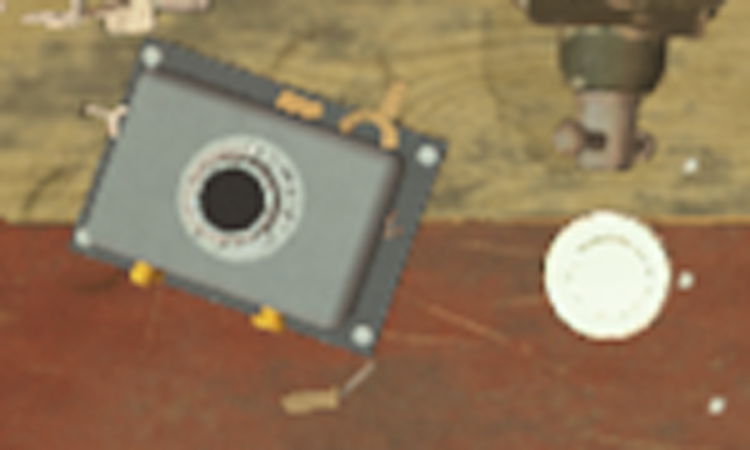

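View pics/crop_scene.png

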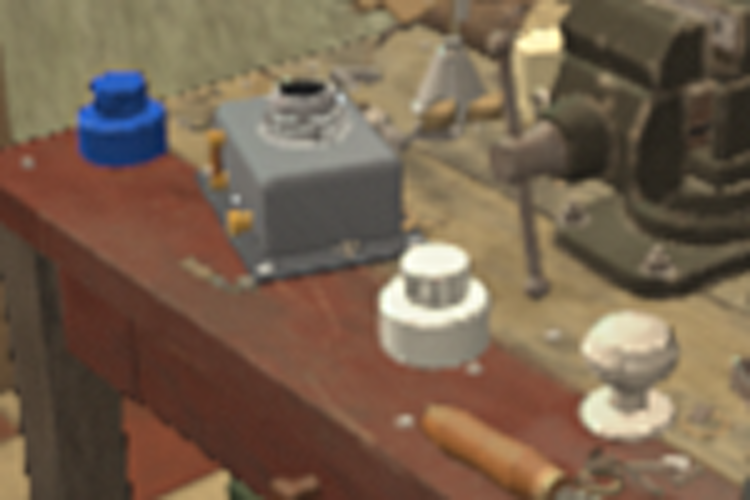

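The crops confirm it: the bare-metal cap with its fluted grip is at scene (247,217) and top (261,225). The blue one and the knob (286,240 scene) are separate, and the neck mouth is at top (187,210) and scene (221,183). The skirt measures 25 px, about 64 mm, which matches. Next I'll triangulate and start moving.

```bash
python3 - <<'E'
from h import *
b=cv2.imread("pics/top0.png");a=cv2.imread("pics/scene0.png")
def comp(im,cond,box):
    x0,y0,x1,y1=box;m=np.zeros(im.shape[:2],np.uint8);m[y0:y1,x0:x1]=cond[y0:y1,x0:x1]
    n,l,s,c=cv2.connectedComponentsWithStats(m);i=1+np.argmax(s[1:,4]);return c[i],s[i]
ht,st=comp(b,b.max(2)<75,(172,195,203,225)); hs,ss=comp(a,a.max(2)<70,(210,178,232,190))
print("hole",ht,st,hs,ss,"tri",two(ht,hs),"plane",onz("top",*ht,93), onz("scene",*hs,93))
ct,_=comp(b,b.min(2)>150,(245,205,280,240))
print("cap plane31",onz("top",*ct,31),"grip top tri",two(ct,(247.2,217)),"scene plane55",onz("scene",247.2,217,55))
E
```

```text
hole [185.99145299 209.47863248] [180 204  13  12 117] [220.     182.4375] [216 182   9   2  16] tri (array([476.26728216, 137.09739766,  92.75826243]), np.float64(0.31451959413234365)) plane [476.14833449 137.15896829  93.        ] [476.03936692 136.49835043  93.        ]
cap plane31 [435.70337528 -45.49481499  31.        ] grip top tri (array([437.93313461, -46.08769996,  51.76832798]), np.float64(2.814902452768114)) scene plane55 [435.16121507 -51.63816491  55.        ]
```

Emit:
apply_moves(
  series="-2 -3 0 0 0 0.12 -1; -1 -3.5 0 0 0 0.12 -1; 0 -3.5 0 0 0 0.11 -1; 2 -3.5 0 0 0 0 -1; 2 -3.5 0 0 0 0 -1; 2 -3.5 0 0 0 0 -1; 2 -3.5 0 0 0 0 -1; 2 -3.5 0 0 0 0 -1; 2 -3.5 0 0 0 0 -1; 2 -3.5 0 0 0 0 -1",
  squeeze=50,
)

```text
clock: 0.93
eef_pos: [303.9, -252.5, 248.3]
tcp_rot: [3.141, -0.0, -0.001]
contact_force: [1.8, 0.0, 0.7]
opening: 1.003
```

Emit:
apply_moves(
  series="2.2 -3.44 0 0 0 0 -1; 2.2 -3.44 0 0 0 0 -1; 2.2 -3.44 0 0 0 0 -1; 2.2 -3.44 0 0 0 0 -1; 2.2 -3.44 0 0 0 0 -1; 2.2 -3.44 0 0 0 0 -1; 0 0 3 0 0 0 -1; 0 0 3 0 0 0 -1; 0 0 3 0 0 0 -1; 0 0 3 0 0 0 -1",
)

```text
clock: 1.77
eef_pos: [435.6, -47.3, 127.1]
tcp_rot: [3.142, -0.0, 0.001]
contact_force: [0.3, -0.2, -0.3]
opening: 0.997
```

```bash
python3 - <<'E'
from h import *
print(np.round(r.sense()["eef_pos"],1))
a=r.grab_frame("scene");b=r.grab_frame("top");cv2.imwrite("pics/s1.png",a);cv2.imwrite("pics/t1.png",b)
s=cv2.resize(a[140:260,160:310],(600,480),interpolation=cv2.INTER_CUBIC)
cv2.imwrite("pics/s1c.png",s)
E
```

```text
[435.6 -47.3 127.1]
```

View pics/s1c.png

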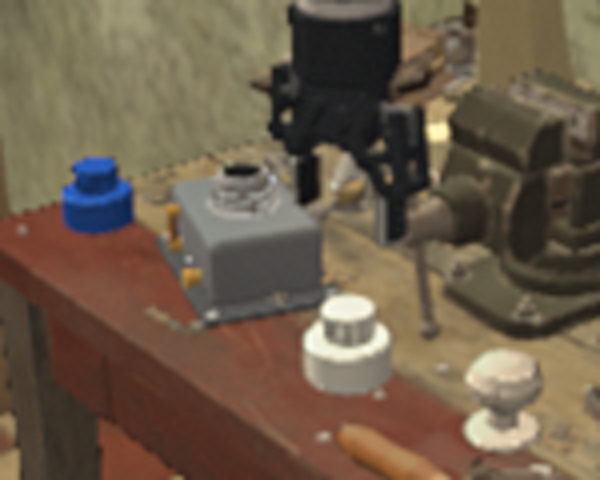

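The gripper stands over the cap at about (347,340 in the crop) and is clear of the vise. Descending and closing.

Emit:
apply_moves(
  series="0 0 2.5 0 0 0 -1; 0 0 2.5 0 0 0 -1; 0 0 2.6 0 0 0 -1; 0 0 0 0 0 0 -1; 0 0 0 0 0 0 1; 0 0 0 0 0 0 1; 0 0 0 0 0 0 1; 0 0 0 0 0 0 1; 0 0 0 0 0 0 1; 0 0 0 0 0 0 1",
  squeeze=60,
)

```text
clock: 2.7
eef_pos: [436.9, -48.1, 54.2]
tcp_rot: [3.141, -0.003, -0.0]
contact_force: [-2.9, 0.7, 16.3]
opening: 0.428
```

Emit:
apply_moves(
  series="0 0 0 0 0 0 1; 0 0 -0.3 0 0 0 1; 0 0 -0.5 0 0 0 1; 0 0 -1 0 0 0 1; 0 0 -2 0 0 0 1; 0 0 -2.5 0 0 0 1; 0 0 -2.5 0 0 0 1; 0 0 -2.5 0 0 0 1; 0 0 -1 0 0 0 1; 0 0 0 0 0 0 1",
)

```text
clock: 3.53
eef_pos: [437.3, -48.1, 178.0]
tcp_rot: [3.141, -0.005, -0.0]
contact_force: [0.7, 0.0, -1.9]
opening: 0.435
```

```bash
python3 - <<'E'
from h import *
s=r.sense();print(np.round(s["eef_pos"],1),s["contact_force"],s["opening"])
a=r.grab_frame("scene");b=r.grab_frame("top");cv2.imwrite("pics/s2.png",a);cv2.imwrite("pics/t2.png",b)
s=cv2.resize(a[140:240,180:300],(720,600),interpolation=cv2.INTER_CUBIC)
cv2.imwrite("pics/s2c.png",s)
E
```

```text
[437.3 -48.1 178. ] [ 0.70955594  0.04681512 -1.9423252 ] 0.4349877784871011
```

View pics/s2c.png

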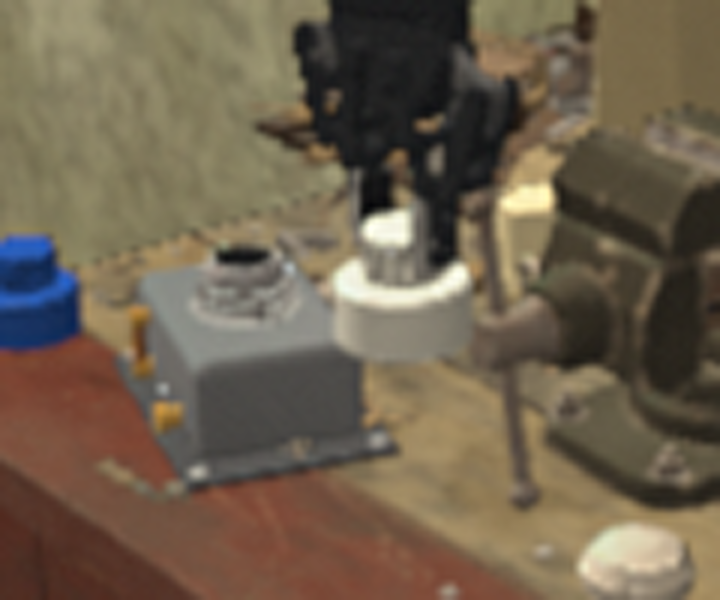

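The cap is gripped level at crop (400,310), with its weight (1.9 N) on the wrist. Carrying it over the neck.

Emit:
apply_moves(
  series="0.3 -2.5 0 0 0 0 1; 0.7 -3.2 0 0 0 0 1; 0.7 -3.2 0 0 0 0 1; 0.7 -3.2 0 0 0 0 1; 0.7 -3.2 0 0 0 0 1; 0.6 -2.3 0 0 0 0 1; 0.2 -0.9 0 0 0 0 1; 0 0 1.1 0 0 0 1; 0 0 1.1 0 0 0 1; 0 0 0 0 0 0 1",
)

```text
clock: 4.47
eef_pos: [472.2, 135.4, 149.9]
tcp_rot: [3.14, 0.006, -0.001]
contact_force: [-0.1, 0.0, -2.9]
opening: 0.428
```

```bash
python3 - <<'E'
from h import *
s=r.sense();print(np.round(s["eef_pos"],1),s["tcp_rot"],s["contact_force"],s["opening"])
a=r.grab_frame("scene");b=r.grab_frame("top");cv2.imwrite("pics/s3.png",a);cv2.imwrite("pics/t3.png",b)
s=cv2.resize(a[140:240,170:290],(720,600),interpolation=cv2.INTER_CUBIC)
cv2.imwrite("pics/s3c.png",s)
# cap's skirt in scene
m=(a.min(2)>150).astype(np.uint8);m[:, :190]=0;m[:,260:]=0;m[:150]=0;m[215:]=0
n,l,st,c=cv2.connectedComponentsWithStats(m)
print(st[1:][st[1:,4]>30])
for z in (96,127): print(z,proj("scene",(476,137,z)),proj("scene",(476,137+32,z)),proj("scene",(476,137-32,z)))
E
```

```text
[472.2 135.4 149.9] [ 3.13966660e+00  5.54255369e-03 -5.07483484e-04] [-0.13886579  0.0285533  -2.93790597] 0.428303713161238
[[209 172  20  11  81]]
96 [219.86248686 181.55842877] [214.24342225 178.77099687] [225.69326711 184.45088579]
127 [219.46339716 172.79759362] [213.78912041 170.13996173] [225.35394    175.55651694]
```

View pics/s3c.png

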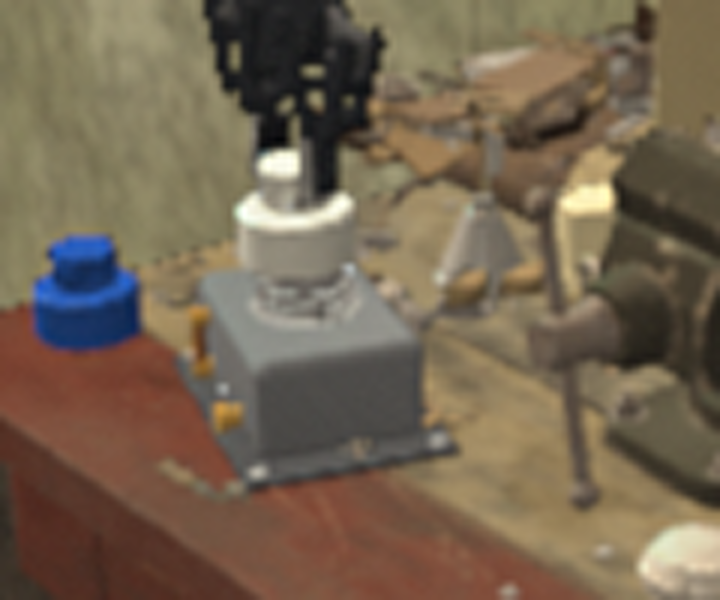

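The cap stands just above the neck, slightly left: skirt centre at crop x≈297, neck at ≈306. Shifting +x 4 mm and lowering slowly.

Emit:
apply_moves(
  series="0.4 -0.1 0 0 0 0 1; 0 0 0 0 0 0 1; 0 0 0 0 0 0 1; 0 0 0.3 0 0 0 1; 0 0 0.3 0 0 0 1; 0 0 0.2 0 0 0 1; 0 0 0.2 0 0 0 1; 0 0 0 0 0 0 1; 0 0 0 0 0 0 1; 0 0 0 0 0 0 1",
)

```text
clock: 5.4
eef_pos: [478.7, 138.1, 143.3]
tcp_rot: [3.142, 0.0, -0.0]
contact_force: [-0.2, 0.4, -2.2]
opening: 0.428
```

Emit:
apply_moves(
  series="-0.2 0.15 0 0 0 0 1; 0 0 0 0 0 0 1; 0 0 0.2 0 0 0 1; 0 0 0.2 0 0 0 1; 0 0 0.2 0 0 0 1; 0 0 0 0 0 0 1; 0 0 0 0 0 0 1; 0 0 0 0 0 0 1; 0 0 0 0 0 0 1; 0 0 0 0 0 0 1",
)

```text
clock: 6.23
eef_pos: [476.8, 136.6, 137.4]
tcp_rot: [-3.142, -0.0, -0.0]
contact_force: [-0.2, 0.7, -1.8]
opening: 0.43
```

Emit:
apply_moves(
  series="0 0 0.1 0 0 0 1; 0 0 0.1 0 0 0 1; 0 0 0.1 0 0 0 1; 0 0 0 0 0 0 1; 0 0 0 0 0 0 1; 0 0 0 0 0 0 1; 0 0 0 0 0 0 1; 0 0 0 0 0 0 1; 0 0 0 0 0 0 1; 0 0 0 0 0 0 1",
)

```text
clock: 7.07
eef_pos: [476.7, 136.6, 134.3]
tcp_rot: [-3.142, -0.0, -0.0]
contact_force: [-0.8, 0.6, -0.7]
opening: 0.432
```

Emit:
apply_moves(
  series="0 0 0.1 0 0 0 1; 0 0 0.1 0 0 0 1; 0 0 0 0 0 0 1; 0 0 0 0 0 0 1; 0 0 0 0 0 0 1; 0 0 0 0 0 0 1; 0 0 0 0 0 0 1; 0 0 0 0 0 0 1; 0 0 0 0 0 0 1; 0 0 0 0 0 0 1",
)

```text
clock: 7.9
eef_pos: [477.2, 136.6, 133.2]
tcp_rot: [-3.141, -0.001, -0.0]
contact_force: [-2.3, -2.2, 10.7]
opening: 0.429
```

Contact on the thread at about 10 N. Turning back (anticlockwise), in portions.

Emit:
apply_moves(
  series="0 0 0 0 0 0 1; 0 0 0 0 0 -0.04 1; 0 0 0 0 0 -0.04 1; 0 0 0 0 0 -0.04 1; 0 0 0 0 0 -0.04 1; 0 0 0 0 0 -0.04 1; 0 0 0 0 0 -0.04 1; 0 0 0 0 0 0 1; 0 0 0 0 0 0 1; 0 0 0 0 0 0 1",
  squeeze=90,
)

```text
clock: 8.73
eef_pos: [478.5, 137.1, 134.3]
tcp_rot: [-3.141, -0.004, 0.24]
contact_force: [-1.1, -1.2, 19.0]
opening: 0.422
```

Emit:
apply_moves(
  series="0 0 -0.02 0 0 -0.04 1; 0 0 -0.02 0 0 -0.04 1; 0 0 -0.02 0 0 -0.04 1; 0 0 -0.02 0 0 -0.04 1; 0 0 -0.02 0 0 -0.04 1; 0 0 -0.02 0 0 -0.04 1; 0 0 0 0 0 0 1; 0 0 0 0 0 0 1; 0 0 0 0 0 0 1; 0 0 0 0 0 0 1",
)

```text
clock: 9.57
eef_pos: [478.6, 137.3, 135.4]
tcp_rot: [3.141, -0.004, 0.48]
contact_force: [-1.0, 0.3, 16.9]
opening: 0.423
```

Emit:
apply_moves(
  series="0 0 -0.02 0 0 -0.04 1; 0 0 -0.02 0 0 -0.04 1; 0 0 -0.02 0 0 -0.04 1; 0 0 -0.02 0 0 -0.04 1; 0 0 -0.02 0 0 -0.04 1; 0 0 -0.02 0 0 -0.04 1; 0 0 0 0 0 0 1; 0 0 0 0 0 0 1; 0 0 0 0 0 0 1; 0 0 0 0 0 0 1",
)

```text
clock: 10.4
eef_pos: [478.3, 137.4, 136.2]
tcp_rot: [3.14, -0.004, 0.719]
contact_force: [-0.2, 1.8, 11.7]
opening: 0.423
```

Emit:
apply_moves(
  series="0 0 -0.01 0 0 -0.04 1; 0 0 -0.01 0 0 -0.04 1; 0 0 -0.01 0 0 -0.04 1; 0 0 -0.01 0 0 -0.04 1; 0 0 -0.01 0 0 -0.04 1; 0 0 -0.01 0 0 -0.04 1; 0 0 0 0 0 0 1; 0 0 0 0 0 0 1; 0 0 0 0 0 0 1; 0 0 0 0 0 0 1",
)

```text
clock: 11.23
eef_pos: [476.7, 136.6, 135.2]
tcp_rot: [-3.142, 0.0, 0.959]
contact_force: [-0.3, -0.0, -1.5]
opening: 0.421
```

Force vanished, so a lug left an edge. Letting down to see how far it drops.

Emit:
apply_moves(
  series="0 0 0.1 0 0 0 1; 0 0 0.1 0 0 0 1; 0 0 0.1 0 0 0 1; 0 0 0.1 0 0 0 1; 0 0 0 0 0 0 1; 0 0 0 0 0 0 1; 0 0 0 0 0 0 1; 0 0 0 0 0 0 1; 0 0 0 0 0 0 1; 0 0 0 0 0 0 1",
)

```text
clock: 12.07
eef_pos: [476.8, 136.6, 131.3]
tcp_rot: [3.142, -0.0, 0.96]
contact_force: [2.0, 1.6, -1.3]
opening: 0.424
```

Emit:
apply_moves(
  series="0 0 0.1 0 0 0 1; 0 0 0.1 0 0 0 1; 0 0 0.1 0 0 0 1; 0 0 0 0 0 0 1; 0 0 0 0 0 0 1; 0 0 0 0 0 0 1; 0 0 0 0 0 0 1; 0 0 0 0 0 0 1; 0 0 0 0 0 0 1; 0 0 0 0 0 0 1",
)

```text
clock: 12.9
eef_pos: [476.7, 136.6, 128.3]
tcp_rot: [3.142, -0.0, 0.96]
contact_force: [1.8, 2.0, -0.7]
opening: 0.419
```

Emit:
apply_moves(
  series="0 0 0.1 0 0 0 1; 0 0 0.05 0 0 0 1; 0 0 0 0 0 0 1; 0 0 0 0 0 0 1; 0 0 0 0 0 0 1; 0 0 0 0 0 0 1; 0 0 0 0 0 0 1; 0 0 0 0 0 0 1; 0 0 0 0 0 0 1; 0 0 0 0 0 0 1",
)

```text
clock: 13.73
eef_pos: [477.1, 136.9, 127.9]
tcp_rot: [3.141, -0.001, 0.96]
contact_force: [-2.8, 1.0, 14.3]
opening: 0.423
```

It dropped about 8 mm to the thread seat (TCP 128.2, so the underside is roughly 9 mm above the neck). That is a true drop. Now screwing forward.

Emit:
apply_moves(
  series="0 0 -0.05 0 0 0 1; 0 0 0.02 0 0 0.05 1; 0 0 0.02 0 0 0.05 1; 0 0 0.02 0 0 0.05 1; 0 0 0.02 0 0 0.05 1; 0 0 0.02 0 0 0.05 1; 0 0 0.02 0 0 0.05 1; 0 0 0.02 0 0 0.05 1; 0 0 0 0 0 0 1; 0 0 0 0 0 0 1",
)

```text
clock: 14.57
eef_pos: [476.5, 136.4, 126.5]
tcp_rot: [-3.142, 0.001, 0.609]
contact_force: [-3.0, 0.1, 10.6]
opening: 0.423
```

```bash
python3 -c "
from rig import r
s=r.sense();print(s['contact_force'],s['wrist_torque'],s['qpos'])"
```

```text
[-3.02679642  0.09228875 10.55507772] [ 0.20239795  0.64102979 -0.02220733] [ 2.75944667e-01  3.15746378e-01  2.01140662e+00 -1.36944257e-04
  8.14994619e-01  1.23735422e+00]
```

Lowered 1.4 mm in 20°, as the pitch says. Continuing.

Emit:
apply_moves(
  series="0 0 0.02 0 0 0.05 1; 0 0 0.02 0 0 0.05 1; 0 0 0.02 0 0 0.05 1; 0 0 0.02 0 0 0.05 1; 0 0 0.02 0 0 0.05 1; 0 0 0.02 0 0 0.05 1; 0 0 0.02 0 0 0.05 1; 0 0 0.02 0 0 0.05 1; 0 0 0 0 0 0 1; 0 0 0 0 0 0 1",
)

```text
clock: 15.4
eef_pos: [476.4, 136.5, 124.8]
tcp_rot: [3.142, 0.001, 0.209]
contact_force: [-1.8, 0.0, 9.2]
opening: 0.418
```

```bash
python3 -c "
from rig import r
s=r.sense();print(s['contact_force'],s['wrist_torque'],s['qpos'][5])"
```

```text
[-1.78172119  0.04345132  9.19340653] [ 0.27052607  0.47059783 -0.04105882] 1.6373356418221545
```

Emit:
apply_moves(
  series="0 0 0.02 0 0 0.04 1; 0 0 0.02 0 0 0.04 1; 0 0 0.02 0 0 0.04 1; 0 0 0.02 0 0 0.04 1; 0 0 0.02 0 0 0.04 1; 0 0 0.02 0 0 0.04 1; 0 0 0.01 0 0 0.04 1; 0 0 0 0 0 0 1; 0 0 0 0 0 0 1; 0 0 0 0 0 0 1",
)

```text
clock: 16.23
eef_pos: [476.6, 136.6, 123.6]
tcp_rot: [3.142, 0.0, -0.07]
contact_force: [-3.8, 1.1, 10.6]
opening: 0.418
```

```bash
python3 -c "
from rig import r
s=r.sense();print(s['contact_force'],s['wrist_torque'],s['tcp_rot'][2])"
```

```text
[-3.80707111  1.12557622 10.64304381] [0.40355168 0.4370672  0.01691705] -0.07027719787212128
```

Emit:
apply_moves(
  series="0 0 0.015 0 0 0.03 1; 0 0 0.015 0 0 0.03 1; 0 0 0.015 0 0 0.03 1; 0 0 0.015 0 0 0.03 1; 0 0 0 0 0 0.03 1; 0 0 0 0 0 0.03 1; 0 0 0 0 0 0 1; 0 0 0 0 0 0 1; 0 0 0 0 0 0 1; 0 0 0 0 0 0 1",
)

```text
clock: 17.07
eef_pos: [477.2, 137.1, 123.0]
tcp_rot: [-3.141, -0.001, -0.247]
contact_force: [0.3, 5.3, 5.3]
opening: 0.425
```

```bash
python3 -c "
from rig import r
s=r.sense();print(s['contact_force'],s['wrist_torque'],s['tcp_rot'][2])"
```

```text
[0.27071808 5.2805269  5.29642006] [ 1.06881294 -0.02814866  1.44114204] -0.2474317762099496
```

The stop torque has appeared (1.44 N·m). One small push more to confirm.

Emit:
apply_moves(
  series="0 0 0 0 0 0.03 1; 0 0 0 0 0 0.03 1; 0 0 0 0 0 0.03 1; 0 0 0 0 0 0 1; 0 0 0 0 0 0 1; 0 0 0 0 0 0 1; 0 0 0 0 0 0 1; 0 0 0 0 0 0 1; 0 0 0 0 0 0 1; 0 0 0 0 0 0 1",
)

```text
clock: 17.9
eef_pos: [475.9, 137.2, 123.0]
tcp_rot: [-3.142, 0.002, -0.339]
contact_force: [-5.6, 6.9, 11.6]
opening: 0.418
```

```bash
python3 -c "
from rig import r
s=r.sense();print(s['contact_force'],s['wrist_torque'],s['tcp_rot'][2])"
```

```text
[-5.60451151  6.86367471 11.57342373] [1.18644823 1.09640239 0.77629085] -0.3390978486150109
```

z held and the fingers slipped on the grip, so the cap is against the stop. Releasing and rising.

Emit:
apply_moves(
  series="0 0 0 0 0 0 0; 0 0 0 0 0 0 -1; 0 0 0 0 0 0 -1; 0 0 0 0 0 0 -1; 0 0 0 0 0 0 -1; 0 0 0 0 0 0 -1; 0 0 -1 0 0 0 -1; 0 0 -2 0 0 0 -1; 0 0 -3 0 0 0 -1; 0 0 -3 0 0 0 -1",
)

```text
clock: 18.73
eef_pos: [476.1, 136.4, 213.5]
tcp_rot: [3.141, 0.001, -0.34]
contact_force: [0.4, 0.4, 0.6]
opening: 1.0
```

Emit:
apply_moves(
  series="0 0 -3 0 0 0 -1; 0 0 -3 0 0 0 -1; -3 0 0 0 0 0 -1; -3 2 0 0 0 0 -1; -3 2 0 0 0 0 -1; -2 3 0 0 0 0 -1; 0 3 0 0 0 0 -1; 0 3 0 0 0 0 -1; 0 3 0 0 0 0 -1; 0 0 0 0 0 0 -1",
)

```text
clock: 19.57
eef_pos: [317.5, 19.3, 272.9]
tcp_rot: [3.14, -0.001, -0.342]
contact_force: [0.2, -0.1, -0.0]
opening: 1.001
```

```bash
python3 - <<'E'
from h import *
a=r.grab_frame("scene");b=r.grab_frame("top");cv2.imwrite("pics/s9.png",a);cv2.imwrite("pics/t9.png",b)
s=cv2.resize(a[150:270,165:325],(560,420),interpolation=cv2.INTER_CUBIC)
t=cv2.resize(b[120:260,100:380],(800,400),interpolation=cv2.INTER_CUBIC)[:, :]
cv2.imwrite("pics/s9c.png",s)
m=(b.min(2)>150).astype(np.uint8);n,l,st,c=cv2.connectedComponentsWithStats(m)
for i in range(1,n):
    if st[i,4]>80 and 190<c[i][1]<250: print(st[i],c[i],onz("top",*c[i],100))
# grip top in scene if home: z=65+4+55
for z in(69,100,124): print(z,proj("scene",(476,136.5,z)))
print(r.sense()["contact_force"],r.sense()["clock"])
E
```

```text
[173 196  26  28 552] [185.14130435 209.77355072] [475.59640267 138.16038238 100.        ]
[302 205  20  19 259] [311.11196911 213.89189189] [ 465.0907543  -165.44757072  100.        ]
69 [220.2915403  189.07641592]
100 [219.90105698 180.48316421]
124 [219.59267112 173.69660713]
[ 0.20295354  0.49800777 -0.22494303] 19.6667
```

View pics/s9c.png

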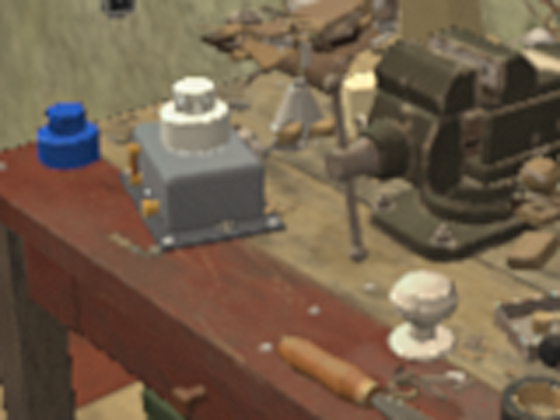

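The cap sits level and low on the neck: grip top at scene (220.1,174.6), predicted (219.6,173.7) when home. The knob hasn't moved and the oiler is upright. Handing in.

```bash
python3 -c "
from rig import r
print(r.sign_off())"
```

```text
the job is handed in; nothing more can be done
None
```

I fetched the aluminium cap and set it on the filler neck. I turned it back about 55° until it dropped about 8 mm between the threads, then screwed it forward about 68° to the stop. I then let go and moved the arm clear, and handed in at about 20 s of the 64 s allowed.

**Fully home:**
- Screwing forward lowered the cap 5.2 mm from where it had dropped in, which is right for 68°.
- The turning torque rose to 1.4 N·m. On one more push the height stayed the same and the fingers slipped on the grip, so the cap was against its stop.

**Last picture:** the cap is level on the neck, with its grip top within 1 pixel (about 3 mm) of where it should be when home. The knob has not moved and the oiler stands upright. The tape roll lies partly outside that crop and I did not check it again, but the arm never went near it at low height.

**Disagreement:** the scene camera put the cap on the bench about 5 mm off the top camera's reading in y. The grasp centred the cap, so it did not matter.

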